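# Snap the socket panel home on an instrument case

### The job

The black socket panel of the small aluminium case in the tilted work-holder is only resting on its snap hooks, and the case itself still has to settle down in the jaws: take the two-footed seating tool from its wooden tray and press the panel squarely home with it until both ends have clicked and the panel lies flush on the rim all round. Press firmly but never hard enough to crack it (40 N), and do not push on the panel with the gripper. Then stand the tool upright in its tray again, let go of it, and leave the other things on the bench where they are.

Things in the scene. Friction and masses are not known exactly. Their poses are not given: they have to be found in the camera images.
- tool_mid (a point): Centre of the seating tool, half-way up: 49 mm above its soles, 49 mm below the handle's top. The tool is 0.2 to 0.42 kg and looks the same after a half turn about z (up out of the handle). Its lower part is a grey bridge-shaped block, 52 mm (x) by 108 mm (y), 38 mm tall, on two feet.
- tool: The same tool; origin in the middle between its soles. Each foot is 52 mm (x) by 14 mm (y), reaching from 40 to 54 mm either side of the middle along y; the gap between them, 80 mm long and 26 mm high, clears the panel's sockets.
- tool_handle (a point): Centre of the tool's flat-sided wooden handle, 68 mm above the soles. The handle is 28 mm thick (x), 56 mm long (y) and 60 mm tall, from 38 to 98 mm above the soles; grip it across its 28 mm.
- tray: Shallow fixed wooden tray, 132 mm (x) by 192 mm (y) outside, walls 6 mm thick and 14 mm high; origin at the centre of its underside on the bench. The tool stands on its floor, 6 mm above the origin.
- case_mouth (a point): Centre of the case's open mouth, in the plane of its rim. z points straight out of the mouth (press against z) and leans 0.35 rad (20 degrees) from vertical, roughly towards the robot; y runs along the case's 120 mm length, x along its 70 mm width. Walls 4 mm thick. The case is only nipped between rubber jaws, 0 to 12 mm above a pad: pushed with a few N it first slides down until it stands firm.
- panel_under (a point): Centre of the underside of the panel's plate, axes as the mouth's. The plate is black plastic, 74 mm (x) by 124 mm (y), 6 mm thick: its top lies 6 mm along z. Guide posts and a snap ridge at each end (y) hang below it in the case. It starts resting 10 to 13 mm above the rim; home, the underside lies on the rim (0 mm along the mouth's z) all round.
- panel: The same panel (same origin). Pushed down, each end snaps with a sudden drop of the push, together or one after the other, at 5 to 25 N in all, differing from case to case; when home the push climbs steeply (1 mm per 10 N). One end home and the other not leaves it leaning about 0.13 rad. Over 40 N cracks it.
- panel_top (a point): Centre of the panel's top face. Two metal coaxial sockets, 23 mm across at the foot, stand 12 mm out of it, 18 mm either side of the centre along y. The strips from 40 to 54 mm either side along y are free for the tool's feet and lie over the snap hooks.
- done_case: a finished case of the same kind (70 x 120 x 76 mm, panel already home) standing free on the bench; to be left alone (origin at the middle of its underside).
- meter: a black hand-held multimeter lying face up, 190 x 88 x 45 mm; to be left alone (origin at the middle of its underside).
- heatsink: a black finned heat sink, 80 x 60 x 46 mm; to be left alone (origin at the middle of its underside).
- driver: a black-handled screwdriver lying down, about 180 mm long; to be left alone (origin at the middle of its underside).
- pliers: long-nosed pliers lying down, about 165 mm long; to be left alone (origin at the middle of its underside).
- partsbox: a shut, flat, translucent parts box, 130 x 190 x 34 mm; to be left alone (origin at the middle of its underside).
- board: a copper-coloured prototype circuit board on four short feet, 100 x 160 mm, parts up to 40 mm tall; to be left alone (origin at the middle of its underside).
- solder: a reel of solder standing on its flange, 60 mm across, 50 mm tall; to be left alone (origin at the middle of its underside).
There are look-alikes about, which are no part of the job. What is shaped like the tool but blue, green or purple is not meant.

How it is judged (in metres and radians):
On the way:
1. the panel is home, both ends, with the seating tool on or just over it (z of panel_under in the frame of case_mouth between -0.003 and 0.002 m and horizontal distance between panel_under and case_mouth below 0.005 m and angle between the z axis of panel_under and the z axis of case_mouth, either way round below 0.025 rad and distance between tool_mid and panel_under below 0.08 m), for 0.1 s.
At the end, for the whole second after the job is handed in: The panel lies flush on the case (underside within 2 mm of the rim, leaning less than 0.025 rad, centred within 5 mm), and the seating tool stands upright (within 0.06 rad) on the floor of its tray, centre at least some 16 mm inside the tray's edges, at rest and released (z of panel_under in the frame of case_mouth between -0.003 and 0.002 m and horizontal distance between panel_under and case_mouth below 0.005 m and angle between the z axis of panel_under and the z axis of case_mouth, either way round below 0.025 rad and x of tool_mid in the frame of tray between -0.05 and 0.05 m and y of tool_mid in the frame of tray between -0.08 and 0.08 m and z of tool_mid in the frame of tray between 0.05 and 0.059 m and angle between tool_mid's own z axis and vertical below 0.06 rad and linear speed of tool below 0.02 m/s); the robot touches nothing.
It fails at once if the panel is pressed with more than 40 N (contact force between tool and panel above 40 N).
It fails at once if the gripper pushes on the panel (contact force between the fingers and panel above 2 N).
It fails at once if one of the other things on the bench is moved by over 20 mm (distance of any of done_case, meter, heatsink, driver, pliers, partsbox, board, solder from where it was at the start of the episode above 0.02 m).
It also fails if it takes over 61 s, if anything falls off the work surface, if the arm or the gripper's body presses on something with over 40 N, if the wrist force passes 120 N, or if a joint passes its speed limit or range.

### The arm

A 6-joint arm with a two-finger parallel gripper is mounted at the origin on the work surface. World frame = base frame: x ahead of the robot, y to its left, z up, the work surface at z = 0. Lengths are in mm, angles in rad, forces in N, time in s.
With the tool pointing down it reaches from about 275 to 825 mm from the base axis. Payload 5.2 kg.
Tool frame: the origin (TCP) lies at the very end of the fingers, on their centre line; the grasp point (between the pads) lies 19 mm behind it; z points along the fingers, y is the direction in which the jaws open and shut (so a half turn about z gives the same grasp; the last joint's range is limited). The gripper opens to 93 mm and grips with 3 to 60 N. Pads are 15 mm wide; open, the fingers measure 128 mm over their backs; the gripper's body (75 mm by 188 mm) begins 65 mm behind the grasp point.
Start: joints at [1.05, 0.259, 1.535, -0, 1.348, -0.203], TCP at [171.841, 522.471, 218.653] pointing down, gripper open.
Joint ranges: [-3.14, 3.14], [-0.91, 2.08], [0.19, 2.58], [-1.22, 4.36], [0.22, 2.71], [-3.12, 3.12]. Speed limits (rad/s): [2.57, 2.57, 3.14, 3.14, 3.14, 3.14].

### API

Orientations are given as [roll, pitch, yaw] about the fixed x, y, z axes, in that order (R = Rz(yaw) Ry(pitch) Rx(roll)).
In Python, from bench import robot gives the robot as it stands. The module is installed in compiled form; this text tells all that it offers. Calls block until the motion is done:
- robot.move_ptp(position, orientation): joint-space move of the TCP to a pose.
- robot.move_linear(position, ori=None, speed=150, f_stop=None): straight line of the TCP; ori=None keeps the orientation; speed is the mean speed in mm/s. With f_stop (N) it stops when the force on the tool has changed by that much, and returns True; else False.
- robot.move_j(angles): joint-space move.
- robot.move_gripper(opening): opening from 0.0 (shut) to 1.0 (fully open); the grip force is fixed at half the most; returns when the fingers have stopped.
- robot.sleep(seconds).
- robot.inverse_kinematics(position, orientation): joint angles nearest the present ones, or None.
- robot.get_image(name): name is "scene" or "top"; returns a dict with "img" (400x640x3 uint8, blue, green, red), "fovy" (degrees; the focal length in pixels is half the picture's height over the tangent of half this angle, whatever the lens; pixels are square), "cx", "cy" (the principal point, pixels), "eye" and "orientation" of the camera in the world. Camera axes: x right, y down, z forward; pixel columns grow to the right and rows downward; lengths in mm; the calibration is good to about 2 mm. A picture is of the moment at which its call begins. There is no depth.
A pose or a line that the arm cannot do raises robot.MotionError and nothing moves.
- robot.hand_in(): hands the job in, once; it reports no verdict.
Readings, each from a call of its own:
- robot.current_t(): time.
- robot.current_qpos(): joint angles.
- robot.current_joint_vel(): joint speeds.
- robot.current_joint_efforts(): joint torques, N m.
- robot.current_tcp_pos(): TCP position.
- robot.current_eef_rot(): TCP orientation.
- robot.current_contact_force(): force on the tool from outside, world axes, zero at the start.
- robot.current_ft_torque(): the same for the moment, N m.
- robot.current_gripper_width(): opening from 0.0 (shut) to 1.0 (fully open).
Only numpy, scipy, OpenCV 4.12 (cv2) and the standard library are available. Lean on these libraries where they do the work, as an engineer would, in place of code of your own. Each camera call takes 0.05 s, during which the arm holds its last target. There are 200 camera calls.

## Working session

There is one attempt and no reset: what is moved stays moved. The work goes in short steps, each a Python script; the robot and the scene stay as the last script left them, time stands still between calls to the robot, and variables do not carry over. Pictures are saved under pics/ and viewed, about 8 in all and at most 12, crops included, and the job is handed in when it is done.

```bash
mkdir -p pics; ls; python3 - <<'E'
from bench import robot
import cv2,pickle
d={}
for n in("scene","top"):
    r=robot.get_image(n); d[n]=r
    cv2.imwrite(f"pics/{n}0.png",r["img"]); print(n,r["fovy"],r["cx"],r["cy"],r["eye"],r["orientation"])
pickle.dump(d,open("im0.pkl","wb"))
print(robot.current_t(),robot.current_eef_rot(),robot.current_contact_force())
E
```

```text
pics
scene 50.00047611828499 325.4959732450512 204.482092158967 [1028.83623731 -541.64785878 1039.95230838] [-2.47504572  0.00352629  0.73506731]
top 55.91649330322923 317.57521329737864 203.96396631775434 [ 315.04410982    2.42485703 1180.14774816] [-2.92331458 -0.00406542 -1.58859945]
0.1 [-3.14007840e+00 -3.19411478e-04  2.82376520e+00] [-0.3404162  -0.63551195 -0.58786135]
```

View pics/scene0.png

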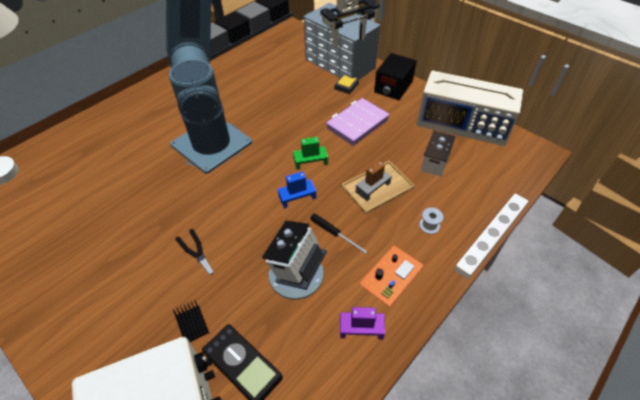

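View pics/top0.png

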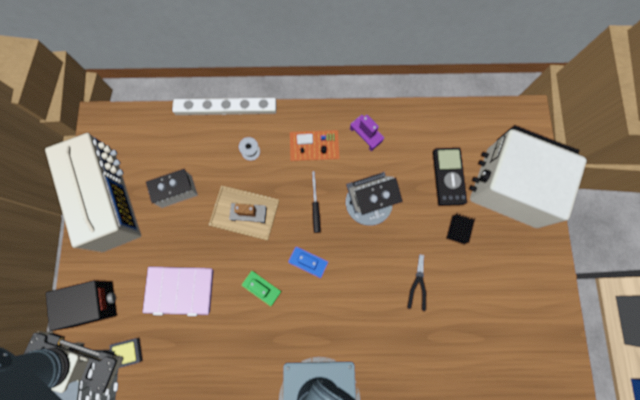

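Scene shows the tool in its tray near (375,182), the holder with the case near (295,255). Top: tool (245,212), panel (377,194). Blue, green and purple look-alikes are elsewhere. Next, one enlarged composite.

```bash
cat > h.py <<'E'
import numpy as np,cv2
from scipy.spatial.transform import Rotation as Ro
def rot(o): return Ro.from_euler('xyz',o).as_matrix()
def ray(r,u,v):
    f=200/np.tan(np.radians(r["fovy"]/2))
    return rot(r["orientation"])@np.array([(u-r["cx"])/f,(v-r["cy"])/f,1])
def plane(r,uv,z):
    d=ray(r,*uv); e=np.array(r["eye"]); return e+d*(z-e[2])/d[2]
def tri(rs,uvs):
    A=np.zeros((3,3));b=np.zeros(3)
    for r,p in zip(rs,uvs):
        d=ray(r,*p);d/=np.linalg.norm(d);M=np.eye(3)-np.outer(d,d);A+=M;b+=M@np.array(r["eye"])
    x=np.linalg.solve(A,b)
    res=[]
    for r,p in zip(rs,uvs):
        d=ray(r,*p);d/=np.linalg.norm(d);w=x-np.array(r["eye"]);res.append(np.linalg.norm(w-d*(d@w)))
    return x,max(res)
def proj(r,X):
    f=200/np.tan(np.radians(r["fovy"]/2))
    c=rot(r["orientation"]).T@(np.array(X)-np.array(r["eye"])); return np.array([r["cx"]+f*c[0]/c[2],r["cy"]+f*c[1]/c[2]])
def crops(lst,name,w=80,h=60,k=5):
    t=[]
    for img,x,y in lst:
        c=cv2.resize(img[y:y+h,x:x+w],None,fx=k,fy=k,interpolation=cv2.INTER_CUBIC)
        for i in range(0,w,10): cv2.putText(c,str(x+i),(i*k,8),0,.3,(0,255,255),1);cv2.line(c,(i*k,8),(i*k,12),(0,255,255),1)
        for i in range(10,h,10): cv2.putText(c,str(y+i),(0,i*k+3),0,.3,(0,255,255),1);cv2.line(c,(20,i*k),(24,i*k),(0,255,255),1)
        t.append(c)
    cv2.imwrite(name,np.vstack([np.hstack(t[i:i+2]) for i in range(0,len(t),2)]))
E
python3 - <<'E'
import pickle;from h import *
d=pickle.load(open("im0.pkl","rb"));s,t=d["scene"]["img"],d["top"]["img"]
crops([(s,338,154),(t,206,182),(s,254,215),(t,336,166)],"pics/c1.png")
E
```

```text
(no output)
```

View pics/c1.png

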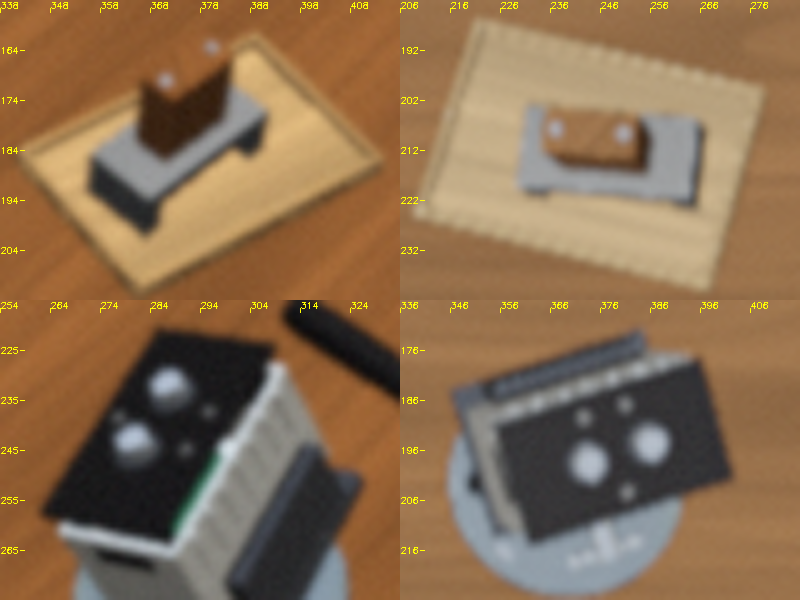

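```bash
cat > m.py <<'E'
import pickle;from h import *
d=pickle.load(open("im0.pkl","rb"));S,T=d["scene"],d["top"]
def P(q,o,r0=0): return np.array([o[0]+(q[0]+.5)/5-.5,o[1]+(q[1]-r0+.5)/5-.5])
so,to=(338,154),(206,182)
print("dots")
D=[tri([S,T],[P(a,so),P((b[0]-400,b[1]),to)]) for a,b in [((165,80),(624,132)),((212,47),(556,129))]]
for x in D: print(x)
print("tool top block corners")
B=[plane(T,P((x-400,y),to),44) for x,y in [(530,103),(703,118),(692,203),(520,188)]]
B=np.array(B);print(B.round(1),B.mean(0)); 
e=B[1]-B[0]+B[2]-B[3];print("yaw of y axis",np.degrees(np.arctan2(e[1],e[0])),np.linalg.norm(e)/2)
e=D[1][0]-D[0][0];print("dots yaw",np.degrees(np.arctan2(e[1],e[0])))
print("tray top corners z14")
C=np.array([plane(T,P((x-400,y),to),14) for x,y in [(480,18),(765,88),(711,290),(413,217)]]);print(C.round(1),C.mean(0).round(1))
e=C[1]-C[0]+C[2]-C[3];print("tray yaw",np.degrees(np.arctan2(e[1],e[0])))
C=np.array([plane(S,P(q,so),14) for q in [(255,33),(383,160),(140,293),(20,155)]]);print("from scene",C.round(1),C.mean(0).round(1))
so,to=(254,215),(336,166)
print("sockets")
K=[tri([S,T],[P(a,so,300),P((b[0]-400,b[1]),to,300)]) for a,b in [((133,437),(650,442)),((168,382),(589,463))]]
for x in K: print(x)
print("panel corners")
sc=[(40,512),(160,330),(275,347),(165,543)]
tc=[(733,478),(530,543),(497,425),(695,360)]
Q=[tri([S,T],[P(a,so,300),P((b[0]-400,b[1]),to,300)]) for a,b in zip(sc,tc)]
for x in Q: print(x[0].round(1),round(x[1],1))
Q=np.array([q[0] for q in Q]);c=Q.mean(0)
y=Q[1]-Q[0]+Q[2]-Q[3];x=Q[2]-Q[1]+Q[3]-Q[0]
print("len",np.linalg.norm(y)/2,np.linalg.norm(x)/2);n=np.cross(x,y);n/=np.linalg.norm(n)
print("centre",c,"normal",n,np.degrees(np.arccos(n[2])),"yaw y",np.degrees(np.arctan2(y[1],y[0])),"x/|x|",x/np.linalg.norm(x),"y",y/np.linalg.norm(y))
E
python3 m.py
```

```text
dots
(array([544.39288893, 189.35614358, 104.60061456]), np.float64(0.5480030148062738))
(array([547.59742965, 229.82276984, 103.24213225]), np.float64(0.12298394482443004))
tool top block corners
[[577.  258.7  44. ]
 [565.7 151.8  44. ]
 [512.7 157.9  44. ]
 [523.8 263.2  44. ]] [544.78529274 207.9195516   44.        ]
yaw of y axis -96.02560443699858 106.6647681698762
dots yaw 85.47221220435274
tray top corners z14
[[640.3 299.3  14. ]
 [591.2 116.6  14. ]
 [462.9 149.5  14. ]
 [512.  336.3  14. ]] [551.6 225.4  14. ]
tray yaw -104.88426890390892
from scene [[515.2 332.6  14. ]
 [641.9 297.5  14. ]
 [594.1 113.2  14. ]
 [469.1 147.9  14. ]] [555.1 222.8  14. ]
sockets
(array([ 563.80482312, -194.47382641,  170.02080462]), np.float64(0.3654663773816769))
(array([ 552.78761262, -160.14990033,  169.04077166]), np.float64(0.18370904584105419))
panel corners
[ 548.2 -245.   145.3] 0.4
[ 513.1 -128.9  144.2] 0.4
[ 576.2 -109.6  167.8] 0.8
[ 613.2 -223.4  162.5] 0.4
len 120.4464459864547 70.25319650681978
centre [ 562.65801458 -176.72407299  154.92998792] normal [-0.27140553 -0.10260563  0.95698021] 16.867127848776835 yaw y 107.42419214077164 x/|x| [0.91182422 0.29086311 0.28978481] y [-0.29939849  0.95397     0.01737161]
```

Triangulation agrees well across the two views: tool centre (545, 208), y axis yaw ≈ 85°. The panel's y yaw is ≈ 107.5°, and its top centre is ≈ (562, -176, 156). I'll grasp low on the handle, with the fingertips just above the block.

```bash
cat >> h.py <<'E'
def G(a,th,sgn):  # gripper orientation: jaws along x axis (yaw a, tilt th), pointing against normal
    ca,sa=np.cos(a),np.sin(a)
    n=np.array([-np.sin(th)*ca,-np.sin(th)*sa,np.cos(th)]);x=np.array([np.cos(th)*ca,np.cos(th)*sa,np.sin(th)])
    z=-n;y=sgn*x
    return Ro.from_matrix(np.c_[np.cross(y,z),y,z]).as_euler('xyz'),n
E
python3 - <<'E'
from bench import robot;from h import *
r=np.radians
for s in(1,-1):
    o,_=G(r(-5.2),0,s);p,n=G(r(17.6),.35,s)
    print(s,robot.inverse_kinematics([545.5,208.5,150],o),robot.inverse_kinematics([545.5,208.5,46],o))
    c=np.array([562,-176.5,157])
    for h in(120,40,15): print(robot.inverse_kinematics(c+n*h,p))
E
```

```text
1 [ 1.74196921e-01  3.71593058e-01  1.54967728e+00 -4.44089210e-16
  1.22032232e+00  2.64954043e-01] [ 1.74196921e-01  4.83708290e-01  1.66146020e+00 -4.44089210e-16
  9.96424162e-01  2.64954043e-01]
[-0.75504019  0.07916027  1.68295046  0.32444825  1.22117278 -1.14989234]
[-0.70357553  0.17412041  1.76319156  0.34370131  1.03944988 -1.16163299]
[-0.68825496  0.20865131  1.78261255  0.35277489  0.98390825 -1.16765813]
-1 [ 0.17419692  0.37159306  1.54967728  0.          1.22032232 -2.87663861] [ 0.17419692  0.48370829  1.6614602   0.          0.99642416 -2.87663861]
[-0.75504019  0.07916027  1.68295046  0.32444825  1.22117278  1.99170032]
[-0.70357553  0.17412041  1.76319156  0.34370131  1.03944988  1.97995966]
[-0.68825496  0.20865131  1.78261255  0.35277489  0.98390825  1.97393452]
```

```bash
python3 - <<'E'
from bench import robot;from h import *
o,_=G(np.radians(-5.2),0,1)
robot.move_ptp([545.5,208.5,170],o);print(robot.current_t(),robot.current_contact_force())
robot.move_linear([545.5,208.5,115],speed=150)
r=robot.get_image("scene");q=robot.get_image("top")
c=proj(r,[545,208,80]).astype(int);e=proj(q,[545,208,80]).astype(int)
crops([(r["img"],c[0]-40,c[1]-30),(q["img"],e[0]-40,e[1]-30)],"pics/c2.png")
print(robot.move_linear([545.5,208.5,46],speed=60,f_stop=6),robot.current_tcp_pos(),robot.current_t(),robot.current_contact_force())
E
```

```text
1.8833 [-0.36672568 -0.51381867 -0.27343169]
False [545.88272652 208.56947703  46.47940493] 3.8 [ 0.1159659  -0.87648797  0.04584746]
```

View pics/c2.png

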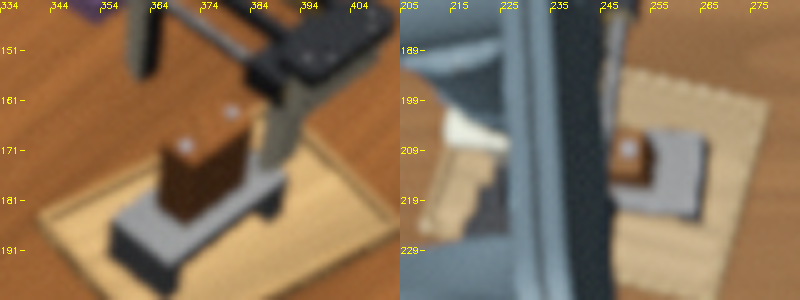

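The fingers straddle the handle. I'll grip, lift, carry the tool to above the panel, and look.

```bash
python3 - <<'E'
from bench import robot;from h import *
robot.move_gripper(0.0);print("w",robot.current_gripper_width()*93,robot.current_contact_force())
p=robot.current_tcp_pos();print(p)
robot.move_linear([p[0],p[1],260],speed=200);print(robot.current_contact_force(),robot.current_gripper_width()*93)
o,n=G(np.radians(17.6),.35,1)
c=np.array([562,-176.5,157])
robot.move_ptp(c+n*(40+60),o)
robot.move_linear(c+n*(40+12),speed=80);robot.sleep(.2)
print(robot.current_t(),robot.current_contact_force(),robot.current_tcp_pos())
r=robot.get_image("scene");q=robot.get_image("top")
a=proj(r,c+20*n).astype(int);e=proj(q,c+20*n).astype(int)
crops([(r["img"],a[0]-40,a[1]-30),(q["img"],e[0]-40,e[1]-30)],"pics/c3.png")
E
```

```text
w 27.709134121366045 [-0.18841653  0.37063801 -0.64655886]
[545.45587085 208.48412115  45.97652666]
[-0.45099157  0.75550547 -3.08478167] 28.343476338998887
8.4667 [ 0.2470418  -0.55438581 -2.09408037] [ 545.17457313 -182.23794429  206.49611452]
```

View pics/c3.png

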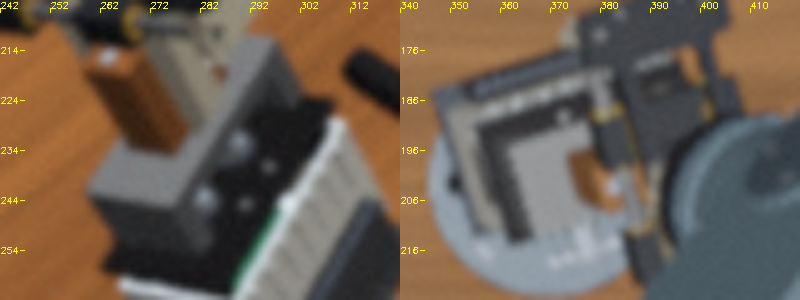

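```bash
python3 - <<'E'
from h import *;import pickle
d=pickle.load(open("im0.pkl","rb"));S,T=d["scene"],d["top"]
a=np.radians(17.6);th=.35
_,n=G(a,th,1);x=np.array([np.cos(th)*np.cos(a),np.cos(th)*np.sin(a),np.sin(th)]);y=np.array([-np.sin(a),np.cos(a),0])
tc=np.array([545.2,-182.2,206.5])
so=(242,204);to=(340,166)
for h,nm in((-1.5,"blocktop"),(-39.5,"sole")):
  for sx in(1,-1):
    for sy in(1,-1):
      p=tc+n*h+x*26*sx+y*54*sy
      u=(proj(S,p)-so)*5;v=(proj(T,p)-to)*5+[400,0];print(nm,sx,sy,u.round(),v.round())
E
```

```text
blocktop 1 1 [274.  35.] [510. 143.]
blocktop 1 -1 [166. 207.] [701.  80.]
blocktop -1 1 [188.  25.] [538. 235.]
blocktop -1 -1 [ 78. 191.] [726. 173.]
sole 1 1 [301.  87.] [494. 137.]
sole 1 -1 [198. 258.] [678.  76.]
sole -1 1 [217.  76.] [521. 226.]
sole -1 -1 [111. 241.] [703. 165.]
```

The tool is where predicted, to within 2 px, and square over the panel. Now I'll press in small force-guarded steps.

```bash
python3 - <<'E'
from bench import robot;from h import *
_,n=G(np.radians(17.6),.35,1)
F=lambda:np.array(robot.current_contact_force())
robot.sleep(.1);b=F();p0=np.array(robot.current_tcp_pos())
t=p0.copy();k=0;peak=0
log=[]
while k<50:
    k+=.8
    hit=robot.move_linear(p0-n*k,speed=12,f_stop=8)
    f=(F()-b);fn=f@n
    log.append((round(k,1),round(fn,1),round(float((p0-np.array(robot.current_tcp_pos()))@n),1),round(float(np.linalg.norm(f-fn*n)),1)))
    if fn>26.5: break
    if robot.current_t()>35: break
print(*log);print(robot.current_t(),robot.current_ft_torque(),robot.current_gripper_width()*93)
E
```

```text
(0.8, np.float64(0.1), 0.8, 0.4) (1.6, np.float64(0.1), 1.7, 0.2) (2.4, np.float64(0.3), 2.5, 0.4) (3.2, np.float64(0.1), 3.3, 0.6) (4.0, np.float64(-0.4), 4.1, 1.6) (4.8, np.float64(-0.2), 4.8, 1.0) (5.6, np.float64(0.0), 5.6, 0.6) (6.4, np.float64(1.1), 6.5, 1.0) (7.2, np.float64(0.0), 7.3, 0.9) (8.0, np.float64(1.1), 8.0, 0.9) (8.8, np.float64(-0.0), 8.9, 0.2) (9.6, np.float64(0.1), 9.6, 0.6) (10.4, np.float64(2.6), 10.3, 0.4) (11.2, np.float64(4.1), 11.0, 1.2) (12.0, np.float64(4.5), 12.0, 1.7) (12.8, np.float64(4.1), 12.8, 1.0) (13.6, np.float64(3.5), 13.7, 2.2) (14.4, np.float64(2.8), 14.5, 1.1) (15.2, np.float64(5.7), 15.1, 1.6) (16.0, np.float64(8.4), 15.6, 1.3) (16.8, np.float64(10.6), 16.1, 1.8) (17.6, np.float64(14.3), 16.5, 3.0) (18.4, np.float64(14.5), 17.1, 2.8) (19.2, np.float64(15.1), 17.7, 2.0) (20.0, np.float64(14.3), 18.6, 2.7) (20.8, np.float64(12.9), 19.7, 1.8) (21.6, np.float64(8.1), 20.9, 1.0) (22.4, np.float64(5.3), 22.2, 2.8) (23.2, np.float64(2.2), 23.6, 1.5) (24.0, np.float64(0.7), 24.6, 1.6) (24.8, np.float64(-0.3), 25.1, 1.0) (25.6, np.float64(-0.6), 25.7, 0.4) (26.4, np.float64(-0.6), 26.5, 0.3) (27.2, np.float64(0.4), 27.2, 0.5) (28.0, np.float64(5.3), 27.6, 2.6) (28.8, np.float64(12.2), 27.7, 3.4) (29.6, np.float64(16.7), 28.0, 5.7) (30.4, np.float64(20.5), 28.4, 6.2) (31.2, np.float64(24.6), 28.8, 7.3) (32.0, np.float64(27.5), 29.1, 8.7)
18.6667 [0.60033029 2.05703323 0.3250637 ] 27.958026998735576
```

One broad peak at 15 N, then a drop, then a steep climb (≈10 N/mm) after 12.7 mm of travel from the firm stand. That fits both ends clicking together. I'll hold briefly, then retreat and look.

```bash
python3 - <<'E'
from bench import robot;from h import *;import pickle
_,n=G(np.radians(17.6),.35,1)
robot.sleep(.4);print(robot.current_contact_force());p=np.array(robot.current_tcp_pos())
robot.move_linear(p+n*5,speed=40);robot.sleep(.3)
robot.move_linear(p+n*75,speed=150)
robot.move_ptp([545.5,100,290],G(np.radians(-5.2),0,1)[0])
r=robot.get_image("scene");q=robot.get_image("top")
pickle.dump({"scene":r,"top":q},open("im1.pkl","wb"))
print(robot.current_t(),robot.current_contact_force(),robot.current_gripper_width()*93)
crops([(r["img"],254,225),(q["img"],336,166)],"pics/c4.png")
E
```

```text
[-1.68101689e+01  1.82905495e-02  2.13732981e+01]
21.5583 [ 0.85561238 -1.32329486 -3.22322749] 28.08475352504176
```

View pics/c4.png

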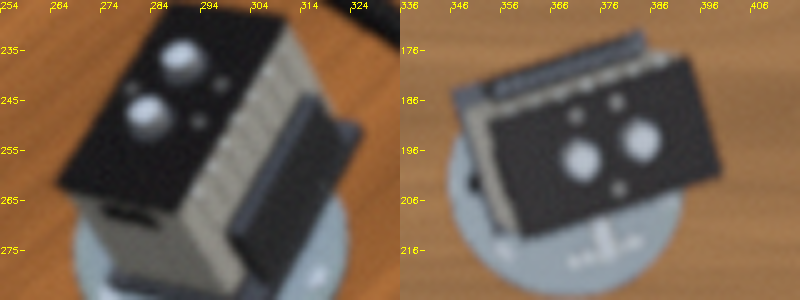

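The panel sits flush: the white rim and the green gap are gone, and the top face edges meet the case walls at both ends. Now I'll put the tool back.

```bash
python3 - <<'E'
from bench import robot;from h import *;import pickle
o=G(np.radians(-5.2),0,1)[0]
robot.move_linear([548,213,200],ori=o,speed=150)
robot.move_linear([548,213,56],speed=100);robot.sleep(.2)
print(robot.move_linear([548,213,40],speed=12,f_stop=4),robot.current_tcp_pos(),robot.current_contact_force())
robot.sleep(.2)
robot.move_gripper(0.6);robot.sleep(.3)
p=robot.current_tcp_pos();robot.move_linear([p[0],p[1],200],speed=120)
robot.move_ptp([330,250,330],o);robot.sleep(.2)
r=robot.get_image("scene");q=robot.get_image("top")
pickle.dump({"scene":r,"top":q},open("im2.pkl","wb"))
print(robot.current_t(),robot.current_contact_force())
crops([(r["img"],338,154),(q["img"],206,182),(r["img"],254,225),(q["img"],336,166)],"pics/c5.png")
E
```

```text
True [547.95204234 212.9889743   45.92254133] [-0.44258463  0.09237742  5.91482415]
29.225 [-0.85257274  0.79378789 -0.14011676]
```

View pics/c5.png

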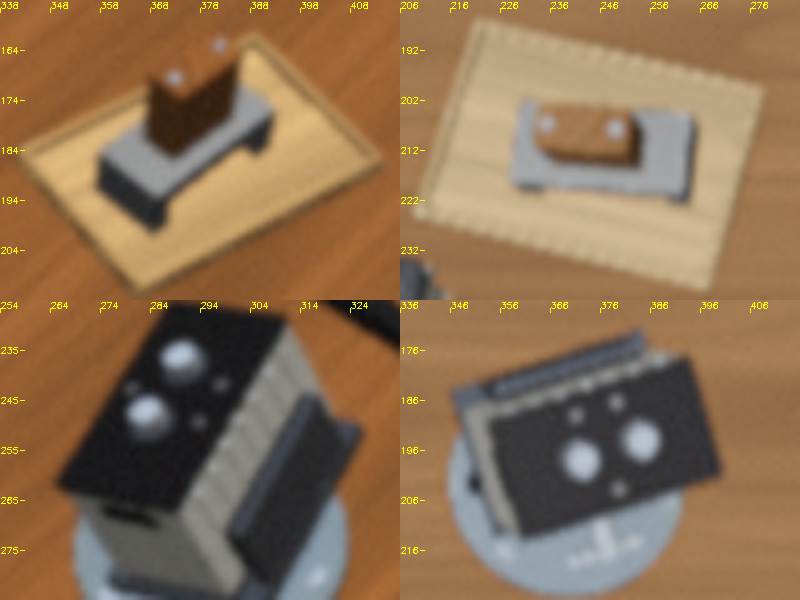

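The tool stands upright in its tray. I'll do a last numeric check, then hand in.

```bash
python3 - <<'E'
from bench import robot;from h import *;import pickle
d=pickle.load(open("im2.pkl","rb"));e=pickle.load(open("im0.pkl","rb"));S,T=d["scene"],d["top"]
P=lambda x,y,o:np.array([o[0]+(x+.5)/5-.5,o[1]+(y+.5)/5-.5])
K=[tri([S,T],[P(a,b,(254,225)),P(c,f,(336,166))])[0] for a,b,c,f in[(148,111,241,140),(180,56,182,160)]]
D=[tri([S,T],[P(a,b,(338,154)),P(c,f,(206,182))])[0] for a,b,c,f in[(174,78,215,129),(219,45,146,124)]]
print("sockets",K,"moved",np.mean(K,0)-[558.3,-177.3,169.5]);print("tool dots",D,np.mean(D,0))
m=cv2.absdiff(d["top"]["img"],e["top"]["img"]).max(2)>60
n,_,st,_=cv2.connectedComponentsWithStats(m.astype(np.uint8));print([s.tolist() for s in st[1:] if s[4]>15])
robot.hand_in()
E
```

```text
sockets [array([ 569.63209634, -192.59406826,  152.38254207]), array([ 558.47242611, -159.02814357,  152.36324995])] moved [  5.75226123   1.48889409 -17.12710399]
tool dots [array([546.64675265, 194.9891516 , 103.37766306]), array([550.07288804, 235.01934033, 103.07572775])] [548.35982035 215.00424597 103.22669541]
[[395, 178, 4, 13, 19], [399, 192, 3, 10, 16], [263, 208, 4, 15, 21], [14, 227, 208, 173, 17584], [70, 354, 6, 17, 65], [81, 357, 10, 11, 47], [88, 359, 25, 31, 338], [68, 369, 9, 15, 64], [54, 380, 13, 12, 58], [103, 388, 7, 12, 57], [310, 391, 19, 9, 109], [95, 392, 6, 8, 42]]
the job is handed in; nothing more can be done
```

The panel is pressed home, and the seating tool is back upright in its tray and released. I handed the job in at about 29 s of the 61 s allowed; no verdict is reported.

**Pressing:**
- The case slid down about 4–5 mm under roughly 4 N before it stood firm.
- The panel then gave a single peak at 15 N followed by a sharp drop, so I take it that both ends clicked together.
- After 12.7 mm of travel the push climbed steeply to about 28 N along the pressing direction, with up to 9 N sideways, still under the 40 N limit.

**Last checks:**
- **Panel:** In both views the gap at the rim is gone. The two sockets measure level with each other (both at z 152.4 mm) and about 18 mm further down the pressing axis. I did not measure the gap to the rim directly.
- **Tool:** It stands upright about 10 mm from the tray centre. The two dots on the handle's top are at z 103.4 and 103.1 mm, against 104 mm expected.
- **Other things:** Comparing the first and last top pictures, the only changes are at the panel, the tool and where the arm is. The arm's region covers much of the left of the picture, including the parts box, so I did not check that area separately. The arm never went near it.

**Disagreement:** The first corner measurement gave a case tilt of 16.9° rather than the stated 20°. I used 20°, and the tool met the panel squarely.

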